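# Hold a plaque in the bonding press

### The job

The brass medallion on the wooden plaque has just been stuck on: hang the plaque by its eye on the brass pin of the blue spring press, lying flat on the bed with the medallion squarely under the press foot, and let go of it. Then push the press's yellow cap straight down with the fingers until the green band on its stem is level with the top of the press arm, and keep it there for at least three seconds: the program finishes while still holding the cap down at the green band. Leave the brush jar, the mug and the notebook where they are.

Things in the scene. Friction and masses are not known exactly. Their poses are not given: they have to be found in the camera images.
- plaque: loose pale wooden plaque, 34 (x) x 190 (y) x 8 mm (z), about 55 g; origin at the centre of its underside. 14 mm through hole (the eye) at y = -75 mm; brass medallion, diameter 32, 3 mm proud of the top, at y = +75 mm. Starts flat on the table, medallion up. Grip across the 34 mm width, about 25 mm from the middle towards the eye: this keeps the hand clear of the press
- eye (a point): centre of the plaque's eye (14 mm hole), on the underside; axes as the plaque
- medallion (a point): centre of the top of the brass medallion, 11 mm above the plaque's underside; axes as the plaque
- press: blue press, fixed; origin on the table midway between pin and plunger, z up. Flat bed 20 mm high, 74 wide (x), y -110 to +160 mm. Brass pin at y = -75, plunger axis at y = +75. Column y +121 to +155, carrying an arm (44 wide, y +48 to +155, z 105 to 135) that guides the plunger. A seated plaque's axes are parallel to the press's; slide it in along +y under the foot, above the pin, then lower it
- pin_base (a point): centre of the brass pin where it meets the bed, 20 mm above the table; the pin is 10 mm in diameter and 17 mm tall, its upper 6 mm tapered to 4 mm; axes as the press
- press_foot: rubber foot disc under the plunger, diameter 18, thickness 10 mm; origin at the centre of its underside, 76 mm above the table at rest (so 45 mm above the medallion of a seated plaque). It moves with the plunger and gives on its own spring (3.5 N preload, 0.5 N per mm) once it meets the medallion
- cap_top (a point): centre of the top of the plunger's yellow round cap (diameter 44, 23 mm thick, top flat 36 mm across), 228 mm above the table at rest and 175 mm when the middle of the green band is level with the arm's top
- plunger (a joint): how far the cap is pressed down (m): 0 at rest, end stop 0.065. The green band is level with the arm's top from 0.048 to 0.058; the stem is red above it, steel below. The foot meets a seated medallion at 0.045. The return spring needs about 2 N to start, then 0.08 N per mm; the band is held with about 14 N in all. It springs back when let go
- brush_jar: bystander: glass jar with brushes, diameter 72, jar 100 mm and brushes about 175 mm tall; origin at the centre of its underside
- mug: bystander: blue mug, diameter 80, height 90 mm; origin at the centre of its underside
- notebook: bystander: green notebook lying flat, 130 x 90 x 14 mm; origin at the centre of its underside
Not all that is in view belongs to the job. What is meant by the plaque is not grey or purple, and is the larger of those in its own colour.

How it is judged:
By the outcome, as a careful person would: the job done as asked, in the order asked, and still so for the second after the job is handed in, while the arm keeps its last pose, push and grip.
It also fails if it takes over 70 s, if anything falls off the work surface, if the arm or the gripper's body presses on something with over 40 N, if the wrist force passes 120 N, or if a joint passes its speed limit or range.

### The arm

A 6-joint arm with a two-finger parallel gripper is mounted at the origin on the work surface. World frame = base frame: x ahead of the robot, y to its left, z up, the work surface at z = 0. Lengths are in m, angles in rad, forces in N, time in s.
With the tool pointing down it reaches from about 0.35 to 0.775 m from the base axis. Payload 7.3 kg.
Tool frame: the origin (TCP) lies at the very end of the fingers, on their centre line; the grasp point (between the pads) lies 19 mm behind it (pinch_z is the distance from the TCP to the grasp point, in m); z points along the fingers, y is the line along which they close (so a half turn about z gives the same grasp; the last joint's range is limited). The gripper opens to 92 mm and grips with 3 to 60 N. Pads are 19 mm wide; open, the fingers measure 130 mm over their backs; the gripper's body (75 mm by 190 mm) begins 47 mm behind the grasp point.
Start: joints at [1.085, 0.342, 1.524, -0, 1.275, -0.146], TCP at [0.175, 0.495, 0.227] pointing down, gripper open.
Joint ranges: [-2.53, 2.53], [-0.77, 2.02], [0.04, 2.7], [-1, 4.14], [0.28, 2.66], [-3.11, 3.11]. Speed limits (rad/s): [2.57, 2.57, 3.14, 3.14, 3.14, 3.14].

### API

Orientations are given as [roll, pitch, yaw] about the fixed x, y, z axes, in that order (R = Rz(yaw) Ry(pitch) Rx(roll)).
In Python, from cell import * gives the robot as it stands.
- The arm moves only by the tool arm_command, never from a script. Its arguments are lists of equal length, an entry for each row: "fingers": the gripper command: -1 is fully open, 1 is shut, values between are in proportion; "travel": the shift along the tool's x, y, z in m, a list of three; "dr": the turn, a rotation vector about the tool's x, y, z in degrees, a list of three. In form: {"fingers": [fingers, ...], "travel": [[x, y, z], ...], "dr": [[wx, wy, wz], ...]}. A call has 1 to 8 rows; each row is the pose to reach, as a shift and turn from the pose commanded when the call began, along the tool's axes at that moment; what a row does not reach only later rows make up. A row lasts 1/12 s, in which the tool goes at most 41.7 mm and 7.16 degrees, less where a joint would pass 70% of its speed; a pose out of reach is approached as far as the arm can. A call with a gripper value outside its range is refused whole. The fingers move at their own pace and stop on an object; "squeeze" is the grip in N (left out, the last holds). Time passes only in rows, so rows that repeat a pose let the fingers close. It gives the time, the measured TCP pose, the force, the opening and the grip force at its end, in the units of the state.
- observe(): the state, without advancing time (a new reading comes with each control period).
- read_camera(name): name is "scene" or "top"; returns a dict with "color" (384x512x3 uint8, blue, green, red), "z_map" (384x512 float32, m along the optical axis (not along the pixel's ray), 0 where there is no reading), "fx", "fy", "cx", "cy" (pixels), "R" (3x3) and "t" (3): a world point X has camera coordinates R X + t. Camera axes: x right, y down, z forward; pixel columns grow to the right and rows downward; lengths in m; the calibration is good to about 2 mm. A picture is of the moment at which its call begins.
- hand_in(): hands the job in; it is judged then, once.
The state is a dict: "time": time; "qpos": joint angles; "qvel": joint speeds; "joint_efforts": joint torques, N m; "tool_pos": TCP position; "tool_rot": TCP orientation; "contact_force": force on the tool from outside, world axes, zero at the start; "torque": the same for the moment, N m; "opening": finger opening in m; "grip_force": force on a finger pad.
Only numpy, scipy, OpenCV 4.12 (cv2) and the standard library are available. Lean on these libraries where they do the work, as an engineer would, in place of code of your own. Each camera call takes 0.05 s, during which the arm holds its last target. There are 200 camera calls.

## Working session

There is one attempt and no reset: what is moved stays moved. The work goes in short steps, Python scripts to look and compute and a tool call to move; the robot and the scene stay as the last step left them, time stands still between calls to the robot, and variables do not carry over. Pictures are saved under pics/ and viewed, at most 10 in all, crops included, and the job is handed in when it is done.

Besides the shell and the picture viewer there is one more tool, called as name(argument=value, ...), one argument or row to a line, values as JSON. arm_command: Moves the arm, as the interface text tells. Its arguments: {"type":"object","properties":{"fingers":{"type":"array","items":{"type":"number"}},"travel":{"type":"array","items":{"type":"array","items":{"type":"number"}}},"dr":{"type":"array","items":{"type":"array","items":{"type":"number"}}},"squeeze":{"type":"number"}},"required":["fingers","travel","dr"]}

```bash
mkdir -p pics
cat > h.py <<'E'
from cell import *
import numpy as np, cv2
from scipy.spatial.transform import Rotation as Ro
def world(c,u,v,z=None):
    # z=None: use depth (median 3x3); else intersect with plane z
    R,t=np.array(c["R"]),np.array(c["t"])
    d=np.array([(u-c["cx"])/c["fx"],(v-c["cy"])/c["fy"],1.0])
    if z is None:
        p=c["z_map"][int(v)-1:int(v)+2,int(u)-1:int(u)+2]; return R.T@(d*np.median(p)-t)
    o=-R.T@t; r=R.T@d; return o+r*(z-o[2])/r[2]
def pix(c,X):
    p=np.array(c["R"])@np.array(X)+np.array(c["t"]); return np.array([c["fx"]*p[0]/p[2]+c["cx"],c["fy"]*p[1]/p[2]+c["cy"]])
E
python3 - <<'E'
from h import *
s=observe();print({k:np.round(v,3) for k,v in s.items()})
for n in("top","scene"):
    c=read_camera(n);np.save(f"{n}.npy",c,allow_pickle=True)
    cv2.imwrite(f"pics/{n}0.png",cv2.resize(c["color"],(800,600)))
    R=np.array(c["R"]);print(n,-R.T@np.array(c["t"]),R.round(2).tolist(),c["fx"],c["cx"],c["cy"])
E
```

```text
{'time': np.float64(0.0), 'qpos': array([ 1.085,  0.343,  1.525,  0.   ,  1.275, -0.146]), 'qvel': array([-0.001,  0.   ,  0.   ,  0.001, -0.001, -0.   ]), 'joint_efforts': array([ 1.0000e-03, -4.3123e+01, -2.4422e+01,  7.2000e-02,  5.6000e-02,
       -0.0000e+00]), 'tool_pos': array([0.175, 0.495, 0.226]), 'tool_rot': array([-3.14 , -0.   ,  2.802]), 'contact_force': array([ 0.185,  0.306, -0.485]), 'torque': array([-0.01 ,  0.015,  0.029]), 'grip_force': np.float64(0.0), 'opening': np.float64(0.092)}
top [0.38414077 0.04060156 1.33954849] [[0.0, -1.0, 0.02], [-0.99, -0.0, -0.15], [0.15, -0.02, -0.99]] 465.6192148410102 252.09809610857033 191.57794748501487
scene [1.64421413 0.25361918 1.19526673] [[-0.21, 0.98, 0.01], [0.66, 0.14, -0.74], [-0.72, -0.15, -0.68]] 464.3540396738572 257.3792356283888 187.74590464473405
```

View pics/top0.png

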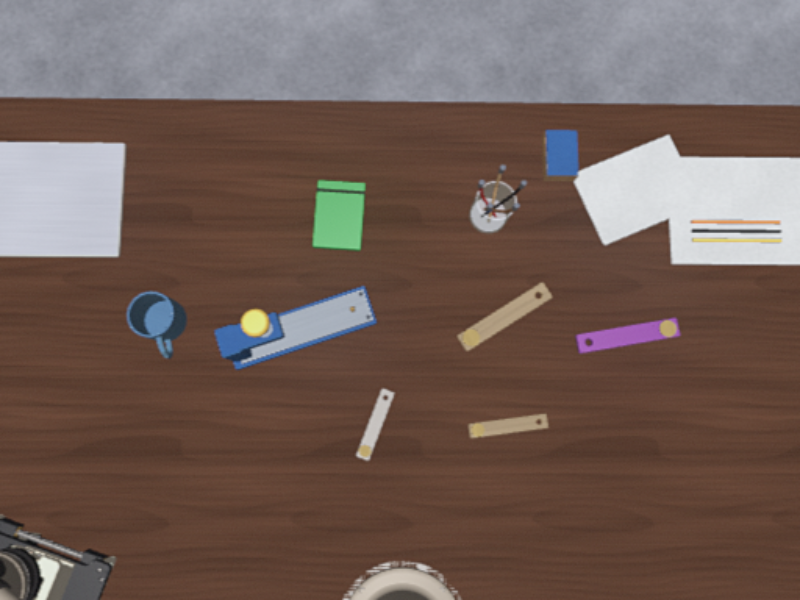

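View pics/scene0.png

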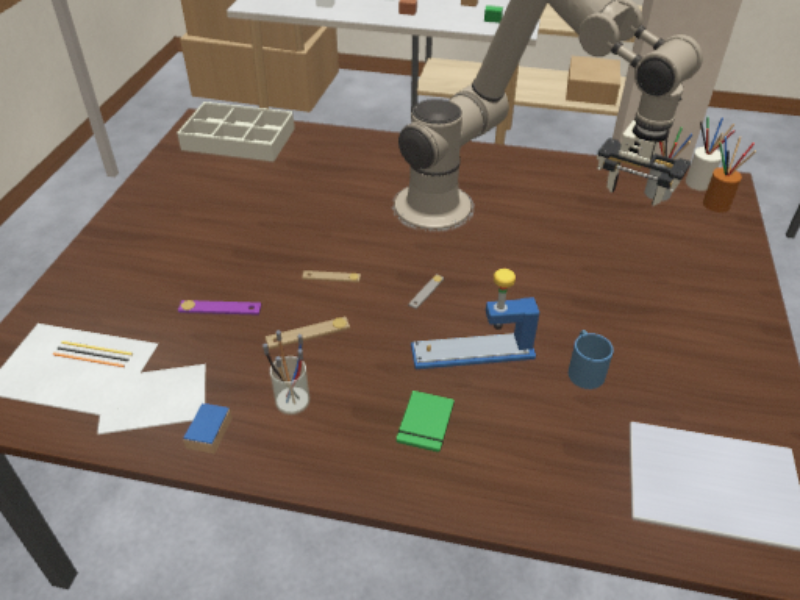

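Top view, in 800x600 pixels: the plaque candidates are a large wooden one (505,316), a small wooden one (508,426), a grey one (376,424) and a purple one (628,335). The large wooden one fits, because it is neither grey nor purple and is the larger of the two in wood colour. The press's pin is near (352,309) and its cap near (255,322). I'll confirm in enlarged crops.

Run:
```python
from h import *
c=np.load("top.npy",allow_pickle=True).item()
im=c["color"]
a=cv2.resize(im[175:230,285:360],None,fx=8,fy=8,interpolation=cv2.INTER_CUBIC)  # 600x440
b=cv2.resize(im[175:240,130:245],None,fx=6.9,fy=6.9,interpolation=cv2.INTER_CUBIC)
cv2.imwrite("pics/plq.png",a);cv2.imwrite("pics/prs.png",b);print(a.shape,b.shape)
```

```text
(440, 600, 3) (448, 794, 3)
```

View pics/plq.png

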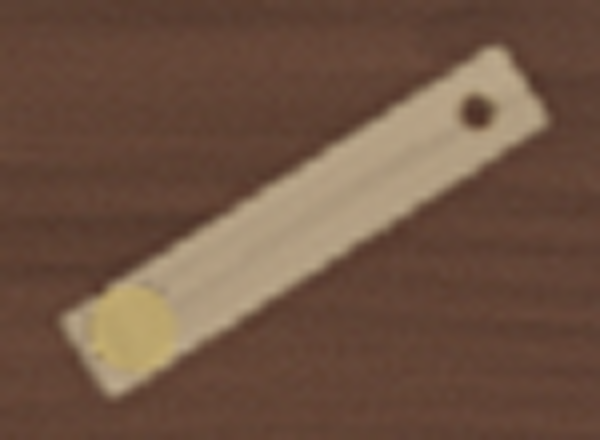

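View pics/prs.png

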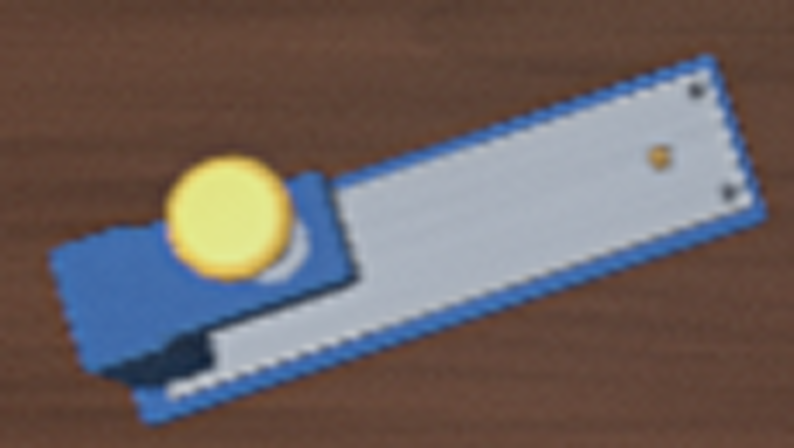

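The crops confirm it: a large pale wooden plaque with the medallion at crop (133,328) and the eye at (478,111). On the press, the pin is at (658,157), the cap top at (230,216), and the bed corners at (712,55), (766,215) and (150,425).

Run:
```python
from h import *
c=np.load("top.npy",allow_pickle=True).item()
A=lambda u,v,z:world(c,(u+.5)/8-.5+285,(v+.5)/8-.5+175,z)
B=lambda u,v,z:world(c,(u+.5)/6.9-.5+130,(v+.5)/6.9-.5+175,z)
dg=lambda d:np.degrees(np.arctan2(-d[0],d[1])) # yaw such that body +y = d
m=A(133,328,.011);e=A(478,111,.008)
k=[A(*p,.008) for p in((498,43),(550,121),(112,400),(60,318))]
print("med",m,"eye",e,np.linalg.norm((m-e)[:2]),"yaw",dg(m-e),"ctr",(m+e)/2)
print("corner ctr",np.mean(k,0),[np.linalg.norm(k[i]-k[i-1]).round(4) for i in range(4)],dg(k[2]-k[1]),dg(k[3]-k[0]))
pin=B(658,157,.037);cap=B(230,216,.228)
print("pin",pin,"cap",cap,np.linalg.norm((pin-cap)[:2]),"yaw",dg(cap-pin))
k=[B(*p,.020) for p in((712,55),(766,215),(150,425))]
print("bed",k,np.linalg.norm(k[1]-k[0]),np.linalg.norm(k[2]-k[1]),dg(k[2]-k[1]))
y=np.radians(dg(k[2]-k[1]));ax=np.array([-np.sin(y),np.cos(y)]);print("pin from bed", ((k[0]+k[1])/2)[:2]+ax*.035, "mid of diag -> y=25", ((k[0]+k[2])/2)[:2]-ax*.1)
# edge fits by colour
hsv=cv2.cvtColor(c["color"],cv2.COLOR_BGR2HSV)
mk=cv2.inRange(hsv,(0,0,140),(40,140,255));sub=np.zeros_like(mk);sub[175:230,285:360]=mk[175:230,285:360]
P=np.array([world(c,x,yy,.008)[:2] for yy,x in np.argwhere(sub>0)],np.float32)
print("rect",cv2.minAreaRect(P))
ye=cv2.inRange(hsv,(22,120,225),(35,255,255));ye[:,:140]=0;ye[:,190:]=0;print(np.argwhere(ye>0).mean(0)*6.9)
for q in((658,157),(230,216),(560,200)):print("depth",world(c,q[0]/6.9+130,q[1]/6.9+175))
print("depth plq",world(c,285+300/8,175+220/8))
s=np.load("scene.npy",allow_pickle=True).item()
print("scene px(800): pin",pix(s,pin)*1.5625,"cap",pix(s,cap)*1.5625,"med",pix(s,m)*1.5625)
```

```text
med [ 0.51254608 -0.12642395  0.011     ] eye [ 0.59227562 -0.25357311  0.008     ] 0.15007900758219989 yaw 32.08998159723572 ctr [ 0.55241085 -0.18999853  0.0095    ]
corner ctr [ 0.55234316 -0.19019082  0.008     ] [np.float64(0.1901), np.float64(0.0339), np.float64(0.1904), np.float64(0.0347)] 32.32305479129167 32.09529260965935
pin [0.56103878 0.09163235 0.037     ] cap [0.5139166  0.23229786 0.228     ] 0.14834852605597104 yaw 18.520570832269268
bed [array([0.60626203, 0.07025144, 0.02      ]), array([0.53932027, 0.04748375, 0.02      ]), array([0.4523426 , 0.29819123, 0.02      ])] 0.07070761642123531 0.26536644935787246 19.133139985952933
pin from bed [0.5613194  0.09193418] mid of diag -> y=25 [0.56207875 0.08974539]
rect ((0.5524513721466064, -0.18970559537410736), (0.03394708409905434, 0.19005198776721954), 32.1793212890625)
[1430.508 1101.792]
depth [0.56058509 0.09063152 0.03137563]
depth [0.5129889  0.23139477 0.22714677]
depth [0.54392152 0.13125153 0.0211474 ]
depth plq [ 0.55080883 -0.18898827  0.00863623]
scene px(800): pin [427.73585916 343.96766838] cap [503.01619395 273.45949203] med [338.19272647 322.08748102]
```

```bash
cat >> h.py <<'E'
def go(p,yaw):
    "shift (m) and turn (deg) in tool axes to TCP p, tool down at yaw deg"
    s=observe();R0=Ro.from_euler('xyz',s["tool_rot"]);R1=Ro.from_euler('xyz',[180,0,yaw],degrees=True)
    print("at",s["tool_pos"].round(4),np.degrees(s["tool_rot"]).round(2),"t",round(float(s["time"]),2),"F",np.round(s["contact_force"],1),"op",round(float(s["opening"]),4),"grip",round(float(s["grip_force"]),1))
    print("travel",R0.inv().apply(np.array(p)-s["tool_pos"]).round(4),"dr",np.degrees((R0.inv()*R1).as_rotvec()).round(2))
E
python3 -c "
from h import *
go([.5657,-.2112,.227],122.15)"
```

```text
at [0.1748 0.4947 0.2261] [-1.7992e+02 -1.0000e-02  1.6053e+02] t 0.1 F [-0.7  0.3  0.5] op 0.0918 grip 0.0
travel [-6.038e-01 -5.353e-01 -3.000e-04] dr [-8.000e-02  1.000e-02  3.838e+01]
```

arm_command(
  fingers=[-1,-1,-1,-1,-1,-1,-1,-1],
  travel=[
    [-0.03,-0.027,0],
    [-0.06,-0.053,0],
    [-0.09,-0.08,0],
    [-0.12,-0.106,0],
    [-0.15,-0.133,0],
    [-0.18,-0.16,0],
    [-0.21,-0.186,0],
    [-0.24,-0.213,0],
  ],
  dr=[
    [0,0,5],
    [0,0,10],
    [0,0,15],
    [0,0,20],
    [0,0,25],
    [0,0,30],
    [0,0,35],
    [0,0,38.4],
  ],
)

```text
time: 0.77
tool_pos: [0.3305, 0.2125, 0.2267]
tool_rot: [3.141, -0.0, 2.128]
contact_force: [-0.1, -0.0, 0.1]
opening: 0.0914
grip_force: 0.0
```

```bash
python3 -c "
from h import *
go([.5657,-.2112,.227],122.15)"
```

```text
at [0.3305 0.2125 0.2267] [179.99  -0.   121.9 ] t 0.77 F [-0.1 -0.   0.1] op 0.0914 grip 0.0
travel [-4.839e-01 -2.430e-02 -4.000e-04] dr [ 0.01 -0.   -0.25]
```

arm_command(
  fingers=[-1,-1,-1,-1,-1,-1,-1,-1],
  travel=[
    [-0.04,-0.002,0],
    [-0.08,-0.004,0],
    [-0.12,-0.006,0],
    [-0.16,-0.008,0],
    [-0.2,-0.01,0],
    [-0.24,-0.012,0],
    [-0.28,-0.014,0],
    [-0.32,-0.016,0],
  ],
  dr=[
    [0,0,0],
    [0,0,0],
    [0,0,0],
    [0,0,0],
    [0,0,0],
    [0,0,0],
    [0,0,0],
    [0,0,0],
  ],
)

```text
time: 1.43
tool_pos: [0.4873, -0.0673, 0.2265]
tool_rot: [-3.141, -0.001, 2.131]
contact_force: [1.1, 1.1, 0.0]
opening: 0.092
grip_force: 0.0
```

arm_command(
  fingers=[-1,-1,-1,-1,-1,-1,-1,-1],
  travel=[
    [-0.04,-0.002,0],
    [-0.08,-0.004,0],
    [-0.12,-0.006,0.03],
    [-0.164,-0.008,0.06],
    [-0.164,-0.008,0.09],
    [-0.164,-0.008,0.12],
    [-0.164,-0.008,0.14],
    [-0.164,-0.008,0.14],
  ],
  dr=[
    [0,0,0],
    [0,0,0],
    [0,0,0],
    [0,0,0],
    [0,0,0],
    [0,0,0],
    [0,0,0],
    [0,0,0],
  ],
)

```text
time: 2.1
tool_pos: [0.5641, -0.2073, 0.081]
tool_rot: [-3.136, -0.009, 2.131]
contact_force: [-0.4, 1.1, 0.1]
opening: 0.0917
grip_force: 0.0
```

```bash
python3 -c "
from h import *
go([.5657,-.2112,.003],122.15)
c=read_camera('top');cv2.imwrite('pics/t2.png',cv2.resize(c['color'][120:280,100:380],None,fx=2.8,fy=2.8,interpolation=cv2.INTER_CUBIC))"
```

```text
at [ 0.5641 -0.2073  0.081 ] [-179.69   -0.54  122.08] t 2.1 F [-0.4  1.1  0.1] op 0.0917 grip 0.0
travel [-0.0049 -0.0003  0.0779] dr [-0.31 -0.54 -0.07]
```

arm_command(
  fingers=[-1,-1,-1,-1],
  travel=[
    [0,0,0.025],
    [0,0,0.05],
    [0,0,0.05],
    [0,0,0.05],
  ],
  dr=[
    [0,0,0],
    [0,0,0],
    [0,0,0],
    [0,0,0],
  ],
)

```text
time: 2.48
tool_pos: [0.5676, -0.2083, 0.0378]
tool_rot: [3.141, -0.0, 2.132]
contact_force: [-0.5, -0.3, 1.6]
opening: 0.0921
grip_force: 0.0
```

```bash
python3 -c "
from h import *
go([.5657,-.2112,.003],122.15)"
```

```text
at [ 0.5676 -0.2083  0.0378] [179.99  -0.   122.15] t 2.48 F [-0.5 -0.3  1.6] op 0.0921 grip 0.0
travel [-0.0015 -0.0032  0.0348] dr [ 0.01 -0.    0.  ]
```

arm_command(
  fingers=[-1,-1,-1,-1],
  travel=[
    [-0.0015,-0.003,0.012],
    [-0.0015,-0.003,0.025],
    [-0.0015,-0.003,0.034],
    [-0.0015,-0.003,0.034],
  ],
  dr=[
    [0,0,0],
    [0,0,0],
    [0,0,0],
    [0,0,0],
  ],
)

```text
time: 2.82
tool_pos: [0.5657, -0.2112, 0.0031]
tool_rot: [3.141, -0.0, 2.132]
contact_force: [-0.2, -0.4, -0.2]
opening: 0.0918
grip_force: 0.0
```

arm_command(
  fingers=[0.2,0.3,0.4,0.6,0.6,0.6,0.6,0.6],
  travel=[
    [0,0,0],
    [0,0,0],
    [0,0,0],
    [0,0,0],
    [0,0,0],
    [0,0,0],
    [0,0,0],
    [0,0,0],
  ],
  dr=[
    [0,0,0],
    [0,0,0],
    [0,0,0],
    [0,0,0],
    [0,0,0],
    [0,0,0],
    [0,0,0],
    [0,0,0],
  ],
  squeeze=30,
)

```text
time: 3.48
tool_pos: [0.5656, -0.2113, 0.0027]
tool_rot: [3.142, -0.0, 2.132]
contact_force: [-0.2, -0.8, 0.3]
opening: 0.0429
grip_force: 0.0
```

arm_command(
  fingers=[1,1,1,1,1,1,1,1],
  travel=[
    [0,0,0],
    [0,0,0],
    [0,0,0],
    [0,0,0],
    [0,0,0],
    [0,0,0],
    [0,0,0],
    [0,0,0],
  ],
  dr=[
    [0,0,0],
    [0,0,0],
    [0,0,0],
    [0,0,0],
    [0,0,0],
    [0,0,0],
    [0,0,0],
    [0,0,0],
  ],
  squeeze=30,
)

```text
time: 4.15
tool_pos: [0.5656, -0.2113, 0.0027]
tool_rot: [3.142, -0.0, 2.132]
contact_force: [0.4, 0.5, -0.5]
opening: 0.0332
grip_force: 30.0
```

arm_command(
  fingers=[1,1,1,1,1,1,1,1],
  travel=[
    [0,0,-0.01],
    [0,0,-0.03],
    [0,0,-0.05],
    [0,0,-0.07],
    [0,0,-0.09],
    [0,0,-0.1],
    [0,0,-0.1],
    [0,0,-0.1],
  ],
  dr=[
    [0,0,0],
    [0,0,0],
    [0,0,0],
    [0,0,0],
    [0,0,0],
    [0,0,0],
    [0,0,0],
    [0,0,0],
  ],
  squeeze=30,
)

```text
time: 4.82
tool_pos: [0.5656, -0.2113, 0.1029]
tool_rot: [3.141, 0.001, 2.132]
contact_force: [-0.5, -0.3, -0.8]
opening: 0.0333
grip_force: 30.0
```

Run:
```python
from h import *
# target: press yaw, pin; grasp at body y=-25 -> press y -25 ; pre-insert offset -120 mm
y=np.radians(18.8);ax=np.array([-np.sin(y),np.cos(y)]);pin=np.array([.5611,.0915])
for o in(-.12,0):print(o,pin+ax*(.05+o))
go([*(pin+ax*(.05-.12)),.103],108.8)
c=read_camera('top');s=read_camera('scene')
np.save("top1.npy",c,allow_pickle=True)
f=lambda m:cv2.resize(m,None,fx=4.4,fy=4.4,interpolation=cv2.INTER_CUBIC)
cv2.imwrite('pics/lift.png',np.vstack([f(s['color'][185:250,150:310]),f(c['color'][165:235,275:435])]))
```

```text
-0.12 [0.5836586  0.02523455]
0 [0.54498672 0.13883246]
at [ 0.5656 -0.2113  0.1029] [1.7997e+02 4.0000e-02 1.2213e+02] t 4.82 F [-0.5 -0.3 -0.8] op 0.0333 grip 30.0
travel [ 1.907e-01  1.411e-01 -1.000e-04] dr [ 0.03  0.03 13.33]
```

View pics/lift.png

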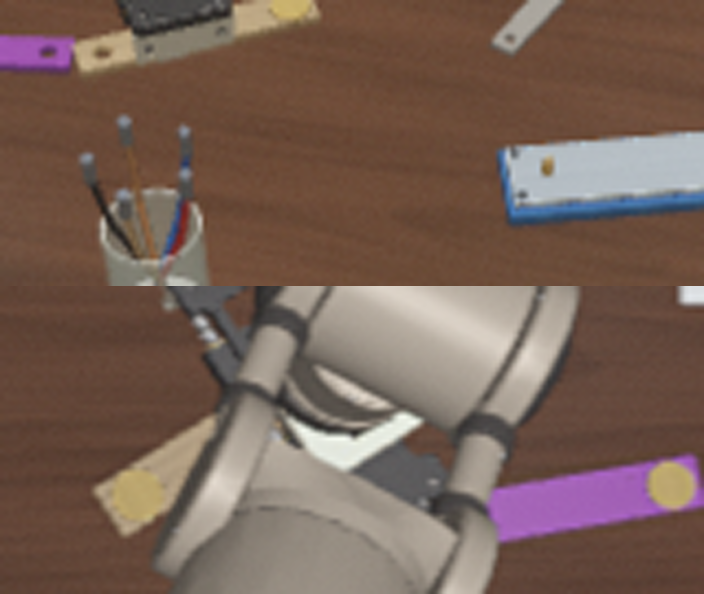

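The picture shows the plaque gripped and lifted. In the scene crop the eye is at (102,51), the medallion is partly visible at (293,5), and the pin tip is at (547,159).

Run:
```python
from h import *
s=np.load("scene.npy",allow_pickle=True).item();c=np.load("top1.npy",allow_pickle=True).item()
S=lambda u,v:((u+.5)/4.4-.5+150,(v+.5)/4.4-.5+185)
T=lambda u,v:((u+.5)/4.4-.5+275,(v+.5)/4.4-.5+165)
print("eye",world(s,*S(102,51),.108),"med scene",world(s,*S(293,4),.111),"med top",world(c,*T(138,495-286),.111),"depth",world(c,*T(138,209)))
print("pin scene",world(s,*S(547,159),.037), "pin base", world(s,*S(548,175),.020))
y=np.radians(32.13);ax=np.array([-np.sin(y),np.cos(y)]);g=np.array([.5656,-.2113])
print("expected eye",g-ax*.05,"med",g+ax*.1)
```

```text
eye [ 0.59083195 -0.25214541  0.108     ] med scene [ 0.51095425 -0.12229484  0.111     ] med top [ 0.5121097  -0.12674101  0.111     ] depth [ 0.51224866 -0.12692273  0.10966595]
pin scene [0.56372455 0.0927536  0.037     ] pin base [0.56456703 0.09424705 0.02      ]
expected eye [ 0.5921921  -0.25364218] med [ 0.51241579 -0.12661564]
```

arm_command(
  fingers=[1,1,1,1,1,1,1,1],
  travel=[
    [0.03,0.022,0],
    [0.06,0.044,0],
    [0.09,0.066,0],
    [0.12,0.088,0],
    [0.15,0.11,0],
    [0.18,0.132,0],
    [0.191,0.141,0],
    [0.191,0.141,0],
  ],
  dr=[
    [0,0,3],
    [0,0,6],
    [0,0,9],
    [0,0,12],
    [0,0,13.3],
    [0,0,13.3],
    [0,0,13.3],
    [0,0,13.3],
  ],
)

```text
time: 5.58
tool_pos: [0.5827, 0.029, 0.1014]
tool_rot: [-3.14, -0.002, 1.904]
contact_force: [-0.4, 0.1, -1.5]
opening: 0.0336
grip_force: 30.0
```

arm_command(
  fingers=[1,1,1,1],
  travel=[
    [0,0,0.02],
    [0,0,0.04],
    [0,0,0.055],
    [0,0,0.055],
  ],
  dr=[
    [0,0,0],
    [0,0,0],
    [0,0,0],
    [0,0,0],
  ],
)

```text
time: 5.92
tool_pos: [0.5808, 0.0243, 0.0438]
tool_rot: [-3.135, -0.003, 1.899]
contact_force: [-0.2, -0.1, -0.9]
opening: 0.0333
grip_force: 30.0
```

```bash
python3 -c "
from h import *
go([.5452,.1386,.048],108.8)"
```

```text
at [0.5808 0.0243 0.0438] [-1.7960e+02 -1.5000e-01  1.0879e+02] t 5.92 F [-0.2 -0.1 -0.9] op 0.0333 grip 30.0
travel [ 0.1196  0.0031 -0.0039] dr [-0.4  -0.15 -0.01]
```

arm_command(
  fingers=[1,1,1],
  travel=[
    [0,0,0],
    [0,0,0],
    [0,0,0],
  ],
  dr=[
    [0,0,0],
    [0,0,0],
    [0,0,0],
  ],
)

```text
time: 6.17
tool_pos: [0.5842, 0.0248, 0.0487]
tool_rot: [3.14, 0.001, 1.899]
contact_force: [0.4, -0.1, -0.2]
opening: 0.033
grip_force: 30.0
```

```bash
python3 -c "
from h import *
go([.5452,.1386,.048],108.8)"
```

```text
at [0.5842 0.0248 0.0487] [1.7991e+02 4.0000e-02 1.0880e+02] t 6.17 F [ 0.4 -0.1 -0.2] op 0.033 grip 30.0
travel [ 0.1202 -0.0002  0.0006] dr [ 0.09  0.04 -0.  ]
```

arm_command(
  fingers=[1,1,1,1,1,1,1,1],
  travel=[
    [0.02,0,0],
    [0.04,0,0],
    [0.06,0,0],
    [0.08,0,0],
    [0.1,0,0],
    [0.11,0,0],
    [0.12,0,0],
    [0.12,0,0],
  ],
  dr=[
    [0,0,0],
    [0,0,0],
    [0,0,0],
    [0,0,0],
    [0,0,0],
    [0,0,0],
    [0,0,0],
    [0,0,0],
  ],
)

```text
time: 6.83
tool_pos: [0.5445, 0.1403, 0.0483]
tool_rot: [3.141, -0.0, 1.901]
contact_force: [-0.3, 0.6, 0.5]
opening: 0.0334
grip_force: 30.0
```

arm_command(
  fingers=[1,1,1],
  travel=[
    [0,0,0],
    [0,0,0],
    [0,0,0],
  ],
  dr=[
    [0,0,0],
    [0,0,0],
    [0,0,0],
  ],
)

```text
time: 7.08
tool_pos: [0.5451, 0.1381, 0.0478]
tool_rot: [3.141, 0.0, 1.898]
contact_force: [-0.1, -0.1, -1.1]
opening: 0.0333
grip_force: 30.0
```

Run:
```python
from h import *
go([.5452,.1386,.022],108.8)
c=read_camera('top');s=read_camera('scene')
f=lambda m,k:cv2.resize(m,None,fx=k,fy=k,interpolation=cv2.INTER_CUBIC)
cv2.imwrite('pics/over.png',np.vstack([f(s['color'][165:245,255:355],6),f(c['color'][185:205,170:270],6)]))
for n,p in(("pin",[.5612,.0914,.037]),("eye c",[.5613,.0914,.053])):print(n,(pix(s,p)-[255,165]+.5)*6-.5,(pix(c,p)-[170,185]+.5)*6+[0,480])
```

```text
at [0.5451 0.1381 0.0478] [1.7998e+02 1.0000e-02 1.0877e+02] t 7.08 F [-0.1 -0.1 -1.1] op 0.0333 grip 30.0
travel [0.0004 0.0002 0.0258] dr [ 0.02  0.01 -0.03]
pin [114.55395369 333.47405288] [333.10670607 556.61838142]
eye c [115.40096869 314.16970564] [331.80791575 551.75933661]
```

View pics/over.png

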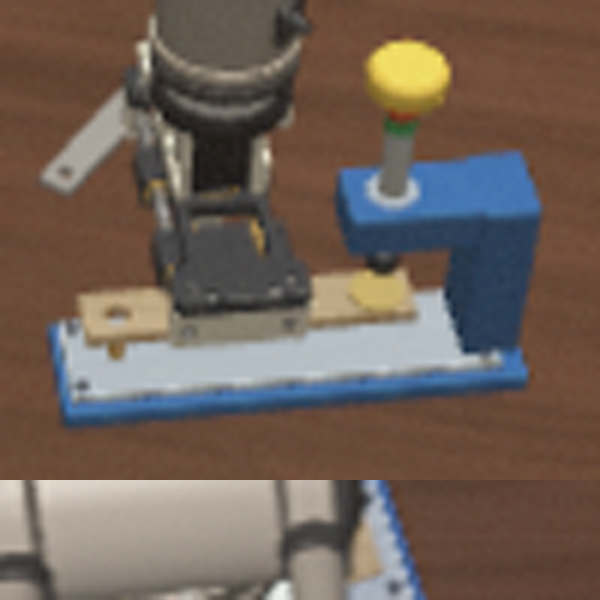

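The scene crop shows the plaque over the bed with its medallion under the foot. The eye at (118,313) is directly above the pin at (116,350), and both are offset the same amount from prediction. I'm lowering it.

arm_command(
  fingers=[1,1,1,1,1,1,1,1],
  travel=[
    [0,0,0.003],
    [0,0,0.006],
    [0,0,0.009],
    [0,0,0.012],
    [0,0,0.014],
    [0,0,0.016],
    [0,0,0.016],
    [0,0,0.016],
  ],
  dr=[
    [0,0,0],
    [0,0,0],
    [0,0,0],
    [0,0,0],
    [0,0,0],
    [0,0,0],
    [0,0,0],
    [0,0,0],
  ],
  squeeze=20,
)

```text
time: 7.85
tool_pos: [0.5446, 0.139, 0.0316]
tool_rot: [-3.141, -0.0, 1.9]
contact_force: [-0.7, -0.4, -0.3]
opening: 0.0341
grip_force: 20.0
```

arm_command(
  fingers=[1,1,1,1,1,1],
  travel=[
    [0,0,0.002],
    [0,0,0.004],
    [0,0,0.006],
    [0,0,0.008],
    [0,0,0.008],
    [0,0,0.008],
  ],
  dr=[
    [0,0,0],
    [0,0,0],
    [0,0,0],
    [0,0,0],
    [0,0,0],
    [0,0,0],
  ],
)

```text
time: 8.35
tool_pos: [0.5446, 0.139, 0.0235]
tool_rot: [-3.141, -0.0, 1.9]
contact_force: [0.2, 0.0, -0.2]
opening: 0.0335
grip_force: 20.0
```

Run:
```python
from h import *
go([.5452,.1386,.023],108.8)
c=read_camera('top');s=read_camera('scene')
f=lambda m,k:cv2.resize(m,None,fx=k,fy=k,interpolation=cv2.INTER_CUBIC)
cv2.imwrite('pics/seat.png',f(s['color'][165:245,255:355],6))
```

```text
at [0.5446 0.139  0.0235] [-1.7998e+02 -1.0000e-02  1.0884e+02] t 8.35 F [ 0.2  0.  -0.2] op 0.0335 grip 20.0
travel [-0.0006  0.0005  0.0005] dr [-0.02 -0.01  0.04]
```

View pics/seat.png

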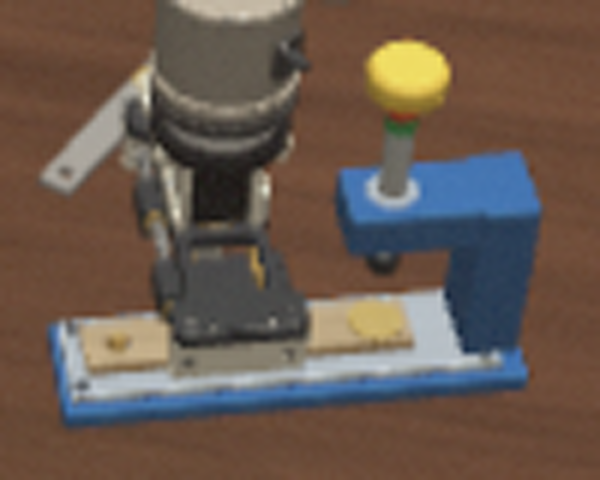

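The picture shows the pin standing in the eye at (118,341) and the plaque down on the bed. I'm releasing it.

arm_command(
  fingers=[1,1,0,-0.3,-0.3,-0.3,-0.3,-0.3],
  travel=[
    [0,0,0.0005],
    [0,0,0.0005],
    [0,0,0.0005],
    [0,0,0.0005],
    [0,0,0.0005],
    [0,0,0.0005],
    [0,0,0.0005],
    [0,0,0.0005],
  ],
  dr=[
    [0,0,0],
    [0,0,0],
    [0,0,0],
    [0,0,0],
    [0,0,0],
    [0,0,0],
    [0,0,0],
    [0,0,0],
  ],
)

```text
time: 9.12
tool_pos: [0.5447, 0.139, 0.0233]
tool_rot: [3.141, -0.0, 1.899]
contact_force: [0.1, -1.2, 0.2]
opening: 0.0598
grip_force: 0.0
```

arm_command(
  fingers=[-0.3,-0.3,-0.3,-0.3,-0.3,-0.3,-0.3,-0.3],
  travel=[
    [0,0,-0.01],
    [0,0,-0.03],
    [0,0,-0.06],
    [0,0,-0.1],
    [0,0,-0.14],
    [0,0,-0.18],
    [0,0,-0.22],
    [0,0,-0.25],
  ],
  dr=[
    [0,0,0],
    [0,0,0],
    [0,0,0],
    [0,0,0],
    [0,0,0],
    [0,0,0],
    [0,0,0],
    [0,0,0],
  ],
)

```text
time: 9.78
tool_pos: [0.5449, 0.1391, 0.278]
tool_rot: [3.137, 0.001, 1.899]
contact_force: [1.2, 0.8, 0.1]
opening: 0.0597
grip_force: 0.0
```

arm_command(
  fingers=[1,1,1,1,1,1,1,1],
  travel=[
    [-0.03,0,-0.02],
    [-0.06,0,-0.02],
    [-0.09,0,-0.02],
    [-0.12,0,-0.02],
    [-0.15,0,-0.02],
    [-0.15,0,-0.02],
    [-0.15,0,-0.02],
    [-0.15,0,-0.02],
  ],
  dr=[
    [0,0,0],
    [0,0,0],
    [0,0,0],
    [0,0,0],
    [0,0,0],
    [0,0,0],
    [0,0,0],
    [0,0,0],
  ],
)

```text
time: 10.45
tool_pos: [0.5928, -0.0025, 0.2936]
tool_rot: [3.141, -0.001, 1.899]
contact_force: [-0.4, 1.3, 0.2]
opening: 0.011
grip_force: 0.0
```

Run:
```python
from h import *
y=np.radians(18.8);ax=np.array([-np.sin(y),np.cos(y)]);print("cap from pin",np.array([.5612,.0914])+.15*ax)
go([.5137,.2325,.28],108.8)
c=read_camera('top');s=read_camera('scene')
np.save("top2.npy",c,allow_pickle=True)
f=lambda m,k:cv2.resize(m,None,fx=k,fy=k,interpolation=cv2.INTER_CUBIC)
cv2.imwrite('pics/rel.png',np.vstack([f(s['color'][165:245,255:355],4),f(c['color'][175:240,140:240],4)]))
```

```text
cap from pin [0.51286015 0.23339739]
at [ 0.5928 -0.0025  0.2936] [ 1.7999e+02 -3.0000e-02  1.0882e+02] t 10.45 F [-0.4  1.3  0.2] op 0.011 grip 0.0
travel [0.248  0.001  0.0138] dr [ 0.01 -0.03  0.02]
```

View pics/rel.png

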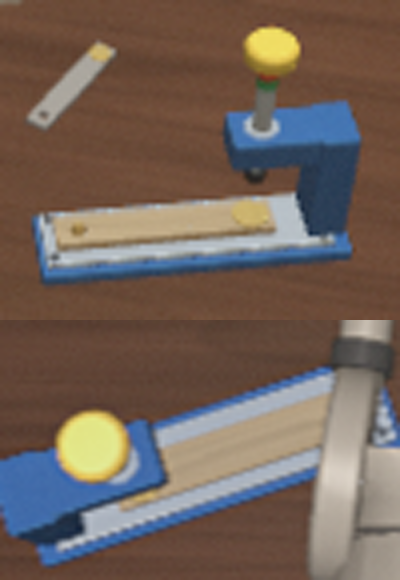

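The picture shows the plaque lying flat on the bed after release, parallel to it, with the medallion at (252,213) under the foot. Next is a numeric check of its alignment against the bed.

Run:
```python
from h import *
c=np.load("top2.npy",allow_pickle=True).item();im=c["color"].astype(np.float32)
y=np.radians(18.8);ax=np.array([-np.sin(y),np.cos(y)]);rx=np.array([np.cos(y),np.sin(y)]);pin=np.array([.5612,.0914])
xs=np.arange(-.05,.05,.0005)
for py in(.065,.075,.085,.095,.105):   # distance from the pin along +y
    def prof(z):
        p=np.array([pix(c,[*(pin+ax*py+rx*x),z]) for x in xs],np.float32)
        return cv2.remap(im,p[None,:,0],p[None,:,1],cv2.INTER_CUBIC)[0]
    w=prof(.028); d=w[:,2]-w[:,0]      # wood: red>blue ; white approx equal ; blue: negative
    mid=np.abs(xs)<.03; wx=xs[mid][d[mid]>15]
    b=prof(.020); g=np.abs(xs)>.02; db=b[:,0]-b[:,2]
    bl=xs[(db>50)]
    print(py,"wood",wx.min().round(4),wx.max().round(4),"c",((wx.min()+wx.max())/2).round(4),"blue",bl[bl<0].max().round(4) if (bl<0).any() else 0,bl[bl>0].min().round(4) if (bl>0).any() else 0, bl.min().round(4), bl.max().round(4))
```

```text
0.065 wood -0.017 0.0165 c -0.0002 blue -0.03 0.0315 -0.0365 0.036
0.075 wood -0.0175 0.0165 c -0.0005 blue -0.03 0.0315 -0.0365 0.036
0.085 wood -0.017 0.0165 c -0.0002 blue -0.03 0.032 -0.0365 0.036
0.095 wood -0.017 0.0165 c -0.0002 blue -0.0295 0.0315 -0.0365 0.0365
0.105 wood -0.017 0.016 c -0.0005 blue -0.0295 0.031 -0.0365 0.0365
```

arm_command(
  fingers=[1,1,1,1,1,1,1,1],
  travel=[
    [0.035,0,0],
    [0.07,0,0],
    [0.105,0,0],
    [0.14,0,0],
    [0.175,0.001,0],
    [0.21,0.001,0],
    [0.24,0.001,0],
    [0.2485,0.001,0],
  ],
  dr=[
    [0,0,0],
    [0,0,0],
    [0,0,0],
    [0,0,0],
    [0,0,0],
    [0,0,0],
    [0,0,0],
    [0,0,0],
  ],
  squeeze=20,
)

```text
time: 11.22
tool_pos: [0.5113, 0.2374, 0.2938]
tool_rot: [3.141, -0.002, 1.905]
contact_force: [-0.4, -0.0, 0.2]
opening: 0.0005
grip_force: 0.0
```

arm_command(
  fingers=[1,1,1,1,1,1,1,1],
  travel=[
    [0,0,0.01],
    [0,0,0.02],
    [0,0,0.03],
    [0,0,0.04],
    [0,0,0.045],
    [0,0,0.05],
    [0,0,0.05],
    [0,0,0.05],
  ],
  dr=[
    [0,0,0],
    [0,0,0],
    [0,0,0],
    [0,0,0],
    [0,0,0],
    [0,0,0],
    [0,0,0],
    [0,0,0],
  ],
)

```text
time: 11.88
tool_pos: [0.5141, 0.2321, 0.2431]
tool_rot: [-3.141, -0.0, 1.899]
contact_force: [0.8, 0.6, 0.2]
opening: 0.0004
grip_force: 0.0
```

Run:
```python
from h import *
go([.5133,.2329,.175],108.8)
```

```text
at [0.5141 0.2321 0.2431] [-179.99   -0.    108.79] t 11.88 F [0.8 0.6 0.2] op 0.0004 grip 0.0
travel [ 0.001  -0.0005  0.0681] dr [-0.01 -0.   -0.01]
```

arm_command(
  fingers=[1,1,1,1,1,1,1,1],
  travel=[
    [0.001,-0.0005,0.006],
    [0.001,-0.0005,0.012],
    [0.001,-0.0005,0.016],
    [0.001,-0.0005,0.022],
    [0.001,-0.0005,0.028],
    [0.001,-0.0005,0.034],
    [0.001,-0.0005,0.04],
    [0.001,-0.0005,0.046],
  ],
  dr=[
    [0,0,0],
    [0,0,0],
    [0,0,0],
    [0,0,0],
    [0,0,0],
    [0,0,0],
    [0,0,0],
    [0,0,0],
  ],
)

```text
time: 12.55
tool_pos: [0.513, 0.2334, 0.1969]
tool_rot: [3.141, -0.0, 1.9]
contact_force: [-2.0, -0.0, 5.1]
opening: 0.0
grip_force: 2.6
```

arm_command(
  fingers=[1,1,1,1,1,1,1,1],
  travel=[
    [0,0,0.005],
    [0,0,0.01],
    [0,0,0.014],
    [0,0,0.018],
    [0,0,0.022],
    [0,0,0.022],
    [0,0,0.022],
    [0,0,0.022],
  ],
  dr=[
    [0,0,0],
    [0,0,0],
    [0,0,0],
    [0,0,0],
    [0,0,0],
    [0,0,0],
    [0,0,0],
    [0,0,0],
  ],
)

```text
time: 13.22
tool_pos: [0.5131, 0.2334, 0.1765]
tool_rot: [3.14, -0.0, 1.9]
contact_force: [-4.6, -1.7, 13.0]
opening: 0.0006
grip_force: 6.9
```

Run:
```python
from h import *
go([.5133,.2329,.175],108.8)
s=read_camera('scene')
cv2.imwrite('pics/press.png',cv2.resize(s['color'][155:235,260:360],None,fx=7,fy=7,interpolation=cv2.INTER_CUBIC))
```

```text
at [0.5131 0.2334 0.1765] [179.92  -0.   108.83] t 13.22 F [-4.6 -1.7 13. ] op 0.0006 grip 6.9
travel [-0.0006 -0.      0.0015] dr [ 0.08 -0.    0.03]
```

View pics/press.png

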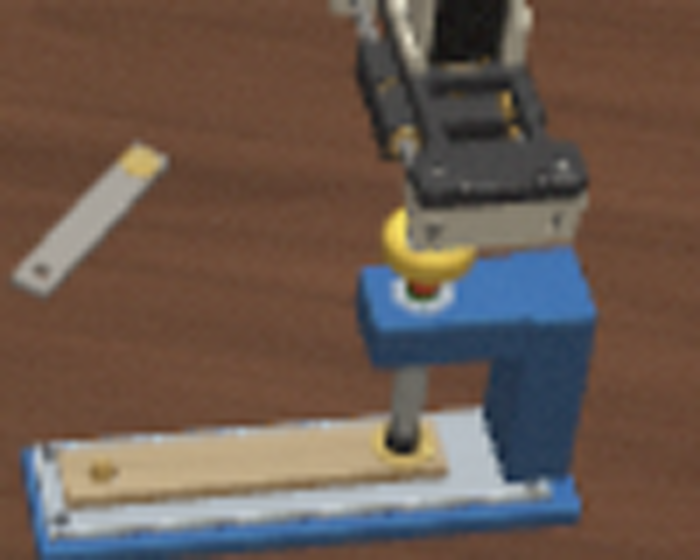

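The cap is down with the foot pressed on the medallion (405,440). The green band is entering the guide ring at (422,293) with red above it. Measured depth is 51.5 mm, so I go 1.5 mm further to the middle of the band and hold.

arm_command(
  fingers=[1,1,1,1,1,1,1,1],
  travel=[
    [0,0,0.001],
    [0,0,0.0015],
    [0,0,0.0015],
    [0,0,0.0015],
    [0,0,0.0015],
    [0,0,0.0015],
    [0,0,0.0015],
    [0,0,0.0015],
  ],
  dr=[
    [0,0,0],
    [0,0,0],
    [0,0,0],
    [0,0,0],
    [0,0,0],
    [0,0,0],
    [0,0,0],
    [0,0,0],
  ],
)

```text
time: 13.93
tool_pos: [0.5131, 0.2335, 0.1752]
tool_rot: [3.14, 0.0, 1.9]
contact_force: [-4.6, -1.7, 14.5]
opening: 0.0004
grip_force: 7.3
```

arm_command(
  fingers=[1,1,1,1,1,1,1,1],
  travel=[
    [0,0,0],
    [0,0,0],
    [0,0,0],
    [0,0,0],
    [0,0,0],
    [0,0,0],
    [0,0,0],
    [0,0,0],
  ],
  dr=[
    [0,0,0],
    [0,0,0],
    [0,0,0],
    [0,0,0],
    [0,0,0],
    [0,0,0],
    [0,0,0],
    [0,0,0],
  ],
)

```text
time: 14.6
tool_pos: [0.5131, 0.2334, 0.1752]
tool_rot: [3.14, 0.0, 1.9]
contact_force: [-5.5, -1.2, 13.2]
opening: 0.0004
grip_force: 7.3
```

arm_command(
  fingers=[1,1,1,1,1,1,1,1],
  travel=[
    [0,0,0],
    [0,0,0],
    [0,0,0],
    [0,0,0],
    [0,0,0],
    [0,0,0],
    [0,0,0],
    [0,0,0],
  ],
  dr=[
    [0,0,0],
    [0,0,0],
    [0,0,0],
    [0,0,0],
    [0,0,0],
    [0,0,0],
    [0,0,0],
    [0,0,0],
  ],
)

```text
time: 15.27
tool_pos: [0.5131, 0.2334, 0.1752]
tool_rot: [3.14, 0.0, 1.9]
contact_force: [-5.1, -1.6, 14.2]
opening: 0.0001
grip_force: 7.3
```

arm_command(
  fingers=[1,1,1,1,1,1,1,1],
  travel=[
    [0,0,0],
    [0,0,0],
    [0,0,0],
    [0,0,0],
    [0,0,0],
    [0,0,0],
    [0,0,0],
    [0,0,0],
  ],
  dr=[
    [0,0,0],
    [0,0,0],
    [0,0,0],
    [0,0,0],
    [0,0,0],
    [0,0,0],
    [0,0,0],
    [0,0,0],
  ],
)

```text
time: 15.93
tool_pos: [0.5131, 0.2334, 0.1752]
tool_rot: [3.14, 0.0, 1.9]
contact_force: [-4.8, -1.5, 13.9]
opening: 0.0005
grip_force: 7.3
```

arm_command(
  fingers=[1,1,1,1,1,1,1,1],
  travel=[
    [0,0,0],
    [0,0,0],
    [0,0,0],
    [0,0,0],
    [0,0,0],
    [0,0,0],
    [0,0,0],
    [0,0,0],
  ],
  dr=[
    [0,0,0],
    [0,0,0],
    [0,0,0],
    [0,0,0],
    [0,0,0],
    [0,0,0],
    [0,0,0],
    [0,0,0],
  ],
)

```text
time: 16.6
tool_pos: [0.5131, 0.2334, 0.1751]
tool_rot: [3.14, 0.0, 1.9]
contact_force: [-5.6, -1.6, 14.9]
opening: 0.0007
grip_force: 7.3
```

arm_command(
  fingers=[1,1,1,1,1,1,1,1],
  travel=[
    [0,0,0],
    [0,0,0],
    [0,0,0],
    [0,0,0],
    [0,0,0],
    [0,0,0],
    [0,0,0],
    [0,0,0],
  ],
  dr=[
    [0,0,0],
    [0,0,0],
    [0,0,0],
    [0,0,0],
    [0,0,0],
    [0,0,0],
    [0,0,0],
    [0,0,0],
  ],
)

```text
time: 17.27
tool_pos: [0.5131, 0.2334, 0.1752]
tool_rot: [3.14, -0.0, 1.9]
contact_force: [-4.3, -2.0, 14.9]
opening: 0.0005
grip_force: 7.3
```

Run:
```python
from h import *
go([.5133,.2329,.175],108.8)
s=read_camera('scene')
cv2.imwrite('pics/end.png',cv2.resize(s['color'][155:235,260:360],None,fx=7,fy=7,interpolation=cv2.INTER_CUBIC))
```

```text
at [0.5131 0.2334 0.1752] [179.91  -0.   108.83] t 17.27 F [-4.3 -2.  14.9] op 0.0005 grip 7.3
travel [-0.0005 -0.      0.0002] dr [ 0.09 -0.    0.03]
```

View pics/end.png

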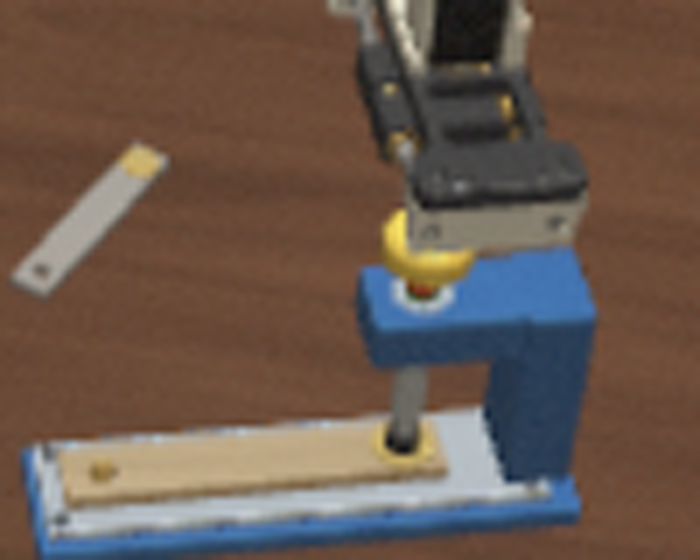

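The cap is still held at 52.8 mm with about 14 N, after 4 s inside the band. The green band is level with the guide at (422,295), the foot is centred on the medallion (403,440), and the plaque is still on its pin (103,470).

```bash
python3 -c "
from cell import *
print(hand_in())"
```

```text
the job is handed in; nothing more can be done
None
```

The plaque hangs by its eye on the press pin, flat and released, with the medallion centred under the foot. The cap was held at the green band for about 4 s and was still held there when I handed the job in; the hand-in gave no verdict.

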